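# Jar and dosing cup back to the laundry row

## Task

Put the round white jar back in the row under the wire rack: standing on the counter midway between the two square dark grey canisters and in line with them. Then stand the steel dosing cup upright on the counter straight in front of the jar, on the robot's side, leaving about 3 cm clear between cup and jar. Set both down gently, do not hit the rack and leave everything else where it stands.

Things in the scene. Friction and masses are not known exactly. Their poses are not given: they have to be found in the camera images.
- rack: Fixed steel wire rack on the counter, 620 mm wide (y), 200 mm deep (x), open at front and back, 10 mm corner legs. Underside of its bars 270 mm up, bars 12 mm; bottles and a box on top at both ends. Origin on the counter under its middle, x to the back (away from the robot), y to the left; front edge at x = -100 mm. An upright gripper over the row hits the bars: reach in tilted 30 to 45 degrees
- canister_left: Square dark grey canister with steel lid and small knob, 80 x 80 mm, 158 mm high, standing under the rack, 0.9 kg, the left one seen from the robot. Origin in the middle of its underside, about 65 mm behind the rack's front edge; axes parallel to the rack's (x to the back, y to the left)
- canister_right: The matching square canister, same size and origin, 215 mm to the right of the left one (centre to centre), leaving 135 mm clear between them; axes as the left one's
- jar: Round white jar with flat steel lid, to be moved: diameter 58 mm, 92 mm high (white straight body up to 76 mm), about 0.35 kg. Origin in the middle of its underside, z up; starts upright on the open counter in front of the rack, left or right
- cup: Open round steel dosing cup, to be moved: straight wall, outer diameter 56 mm, 70 mm high, wall 3.5 mm, about 0.14 kg. Origin in the middle of its underside, z up; starts upright on the open counter in front of the rack
- pot: Bystander: round grey pot with dark lid, diameter 92 mm, 125 mm high, at one outer end of the row under the rack, beside a canister. Origin in the middle of its underside
- carton: Bystander: cardboard carton 80 x 85 x 115 mm high at the other outer end of the row. Origin in the middle of its underside
- brush: Bystander: wooden scrubbing brush 140 x 50 mm, 48 mm high, on the open counter in front. Origin in the middle of its underside, x along it
- soap: Bystander: soap bar on a white dish 110 x 75 mm, 34 mm high, on the open counter in front. Origin in the middle of its underside, x along it
- bottle: Bystander: white detergent bottle, diameter 70 mm, 190 mm high, to the left of the rack. Origin in the middle of its underside
- basket: Bystander: grey open plastic basket 160 x 120 mm, 70 mm high, to the right of the rack. Origin in the middle of its underside
Things that resemble listed ones, but are neither listed nor needed, are in the scene too. What is shaped like the cup but brown or green is not meant.

How it is judged (in metres and radians):
On the way:
1. the jar stands released midway between the canisters and in line with them (y of jar in the frame of canister_left between -0.1205 and -0.0945 m and x of jar in the frame of canister_left between -0.016 and 0.016 m and height (world z) of jar between -0.01 and 0.006 m and angle between jar's own z axis and vertical below 0.1 rad and linear speed of jar below 0.03 m/s and contact force between the fingers and jar below 0.2 N), for 0.2 s.
At the end, for the whole second after the job is handed in: Both upright on the counter, released, at rest: the jar within 13 mm of midway between the canisters and 16 mm of the line through their centres; the cup in front of it on the robot's side, 15 to 45 mm clear of it, its centre within 22 mm of the row's front-to-back middle line (all of step 1 and y of cup in the frame of canister_left between -0.1295 and -0.0855 m and x of cup in the frame of canister_left below -0.05 m and horizontal distance between cup and jar between 0.072 and 0.102 m and height (world z) of cup between -0.01 and 0.006 m and angle between cup's own z axis and vertical below 0.1 rad and linear speed of cup below 0.03 m/s and contact force between the fingers and cup below 0.2 N); the robot touches nothing.
It fails at once if a canister, the pot, the carton, the brush, the soap, the bottle or the basket is moved more than 15 mm (distance of any of canister_left, canister_right, pot, carton, brush, soap, bottle, basket from where it was at the start of the episode above 0.015 m).
It fails at once if the robot hits the rack (more than 6 N) (contact force between any of the arm, the fingers and rack above 6 N).
It fails at once if the jar or the cup is dropped (falls free of the fingers at over 0.5 m/s, some 15 mm of fall) ((linear speed of jar above 0.5 m/s and contact force between the fingers and jar below 0.1 N) or (linear speed of cup above 0.5 m/s and contact force between the fingers and cup below 0.1 N)).
It also fails if it takes over 72 s, if anything falls off the work surface, if the arm or the gripper's body presses on something with over 40 N, if the wrist force passes 120 N, or if a joint passes its speed limit or range.

## Robot

A 6-joint arm with a two-finger parallel gripper is mounted at the origin on the work surface. World frame = base frame: x ahead of the robot, y to its left, z up, the work surface at z = 0. Lengths are in mm, angles in rad, forces in N, time in s.
With the tool pointing down it reaches from about 300 to 750 mm from the base axis. Payload 8.5 kg.
Tool frame: the origin (TCP) lies at the very end of the fingers, on their centre line; the grasp point (between the pads) lies bot.tcp_to_grasp behind it (bot.tcp_to_grasp is the distance from the TCP to the grasp point, in mm); z points along the fingers, y is the line along which they close (so a half turn about z gives the same grasp; the last joint's range is limited). The gripper opens to 85 mm and grips with 20 to 120 N. Pads are 22 mm wide; open, the fingers measure 114 mm over their backs; the gripper's body (76 mm by 85 mm) begins 54 mm behind the grasp point. The pads swing forward as they close: fully open they stand 13 mm farther back than shut.
Start: joints at [-1.477, 0.381, 1.297, -0, 1.464, -0.215], TCP at [167.148, -523.967, 205.222] pointing down, gripper open.
Joint ranges: [-3.11, 3.11], [-0.89, 2.33], [0.22, 2.48], [-1.42, 4.56], [0.17, 2.85], [-2.88, 2.88]. Speed limits (rad/s): [2.39, 2.39, 3.14, 3.14, 3.14, 3.14].

## Interface

Orientations are given as a rotation vector (axis times angle).
In Python, from rig import bot, cams gives the robot as it stands.
- The arm moves only by the shell command python3 -m inch 'ROWS' [OPENING]. ROWS is JSON, a list of rows, each a list of 2 entries, a list of its own where there are three numbers: the shift along the tool's x, y, z in units of 25 mm (1.0 is 25 mm), then the turn, a rotation vector about the tool's x, y, z in units of 6 degrees (1.0 is 6 degrees). In form: [[[x, y, z], [wx, wy, wz]], ...]. A call has 1 to 20 rows; each row is the pose to reach, as a shift and turn from the pose commanded when the call began, along the tool's axes at that moment; what a row does not reach only later rows make up. A row lasts 1/10 s, in which the tool goes at most 50 mm and 8.59 degrees, less where a joint would pass 70% of its speed; a pose out of reach is approached as far as the arm can. A call with a gripper value outside its range is refused whole. OPENING is the opening, from 0 (shut) to 1 (fully open), set as the call begins (- or left out, the last holds). The fingers move at their own pace and stop on an object; the grip force is fixed at half the most. Time passes only in rows, so rows that repeat a pose let the fingers close. It gives the time, the measured TCP pose, the force, the opening and the grip force at its end, in the units of the state.
- bot.read_state(): the state, without advancing time (a new reading comes with each control period).
- cams.capture(name): name is "side" or "top" or "wrist"; returns the picture (420x560x3 uint8, red, green, blue); there is no depth.
- cams.calibration(name): a dict with "fx", "fy", "cx", "cy" (pixels), "extrinsics" (4x4, takes a point from camera to world coordinates). Camera axes: x right, y down, z forward; pixel columns grow to the right and rows downward; lengths in mm; the calibration is good to about 2 mm. A picture is of the moment at which its call begins: read the wrist's pose just before it. calibration takes no time and is no camera call; for the wrist camera it gives the pose at the moment of the call.
- bot.close_job(): hands the job in; it is judged then, once.
The state is a dict: "clock": time; "q": joint angles; "dq": joint speeds; "tau": joint torques, N m; "ee_pos": TCP position; "tcp_rot": TCP orientation; "wrist_force": force on the tool from outside, world axes, zero at the start; "torque": the same for the moment, N m; "width": finger opening in mm; "grasp_force": force on a finger pad.
Only numpy, scipy, OpenCV 4.12 (cv2) and the standard library are available. Lean on these libraries where they do the work, as an engineer would, in place of code of your own. Each camera call takes 0.05 s, during which the arm holds its last target. There are 200 camera calls.

## Working session

There is one attempt and no reset: what is moved stays moved. The work goes in short steps, Python scripts to look and compute and a shell command to move; the robot and the scene stay as the last step left them, time stands still between calls to the robot, and variables do not carry over. Pictures are saved under pics/ and viewed, at most 10 in all, crops included, and the job is handed in when it is done.

```bash
ls; mkdir -p pics; python3 - <<'E'
from rig import bot,cams
import cv2,numpy as np
s=bot.read_state();print(s['ee_pos'],s['tcp_rot'],s['width'],bot.tcp_to_grasp,s['clock'])
np.set_printoptions(precision=3,suppress=True)
for n in('side','top'):
    im=cams.capture(n);cv2.imwrite(f'pics/{n}.png',im[:,:,::-1])
    c=cams.calibration(n);print(n,c['fx'],c['fy'],c['cx'],c['cy']);print(np.array(c['extrinsics']))
E
```

```text
pics
[ 167.10145781 -523.65349953  204.58255289] [-3.10273588e+00 -4.82853951e-01 -1.10999183e-04] 85.59738337131363 18.700000000000003 0.0
side 438.82160759819357 438.82160759819357 274.0326367366381 211.67260019300466
[[  -0.256   -0.859    0.443  -24.071]
 [  -0.967    0.223   -0.126  178.926]
 [   0.01    -0.461   -0.888 1244.896]
 [   0.       0.       0.       1.   ]]
top 472.64783838621236 472.64783838621236 274.02638308558943 209.28345256007646
[[  -0.023   -0.996    0.09   456.015]
 [  -1.       0.025    0.013   -2.078]
 [  -0.015   -0.089   -0.996 1256.478]
 [   0.       0.       0.       1.   ]]
```

View pics/side.png

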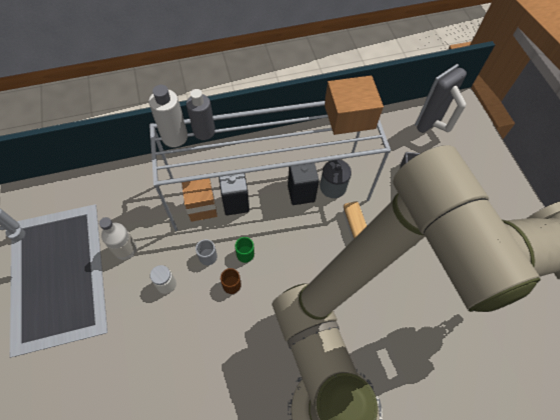

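View pics/top.png

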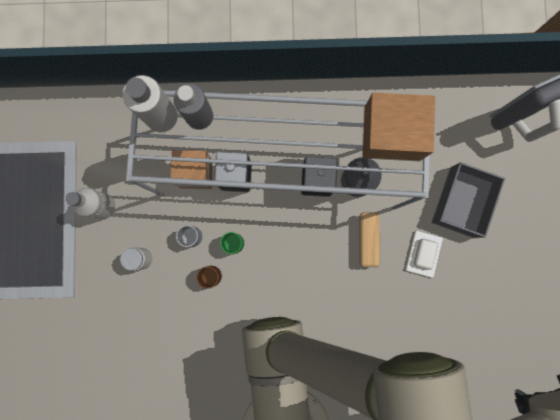

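Side and top views both show four small round things. The jar is at side (163,279) and top (133,259). The steel cup is at side (206,252) and top (188,237). Green is at side (245,250) and brown at side (231,281). The grey steel one fits as the cup, and the white one with the flat lid fits as the jar. I'll confirm both in an enlarged crop.

```bash
cat > h.py <<'E'
import numpy as np,cv2,os
from rig import bot,cams
np.set_printoptions(precision=2,suppress=True)
def ray(n,p,c=None):
    c=c or cams.calibration(n);E=np.array(c['extrinsics'])
    return E[:3,3],E[:3,:3]@np.array([(p[0]-c['cx'])/c['fx'],(p[1]-c['cy'])/c['fy'],1])
def onz(n,p,z,c=None):
    o,d=ray(n,p,c);return o+d*(z-o[2])/d[2]
def tri(*nps):
    A=np.zeros((3,3));b=np.zeros(3)
    for n,p in nps:
        o,d=ray(n,p);d=d/np.linalg.norm(d);P=np.eye(3)-np.outer(d,d);A+=P;b+=P@o
    X=np.linalg.solve(A,b)
    return X,[np.linalg.norm(np.cross(X-ray(n,p)[0],ray(n,p)[1]/np.linalg.norm(ray(n,p)[1]))) for n,p in nps]
def proj(n,X):
    c=cams.calibration(n);E=np.linalg.inv(np.array(c['extrinsics']));v=E[:3,:3]@X+E[:3,3]
    return np.array([c['fx']*v[0]/v[2]+c['cx'],c['fy']*v[1]/v[2]+c['cy']])
E
python3 - <<'E'
import cv2,numpy as np
s=cv2.imread('pics/side.png');t=cv2.imread('pics/top.png')
r=lambda im,x,y,w,h,k:cv2.resize(im[y:y+h,x:x+w],None,fx=k,fy=k,interpolation=cv2.INTER_CUBIC)
# side 140..270 x 225..300 ; top 110..250x220..295
a=np.hstack([r(s,140,225,130,75,3),r(t,110,220,130,75,3)])
b=np.hstack([r(s,180,155,130,70,3),r(t,205,145,130,70,3)])
b=b[:, :]
o=np.vstack([a,b]);print(o.shape);cv2.imwrite('pics/crop1.png',o)
E
```

```text
(435, 780, 3)
```

View pics/crop1.png

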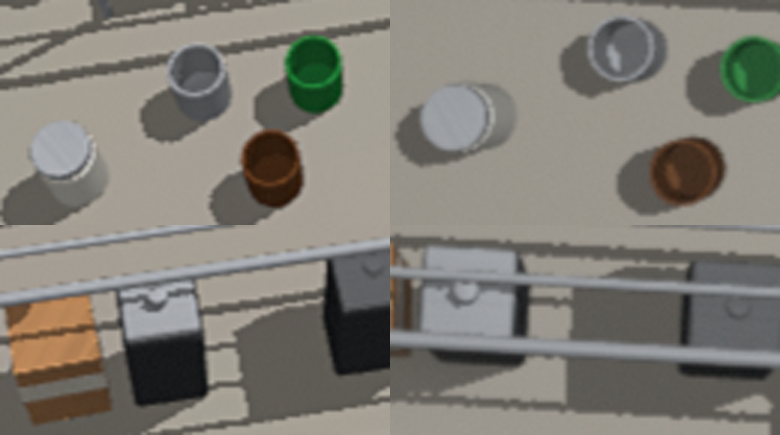

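The crop confirms it: steel cup rim at crop side (197,72) and top (621,49), jar lid at side (62,152) and top (456,118), canister knobs at side (157,297)/(375,266) and top (465,292)/(738,306). Next I triangulate.

```bash
python3 - <<'E'
from h import *
S=lambda x,y:(140+x/3,225+y/3);T=lambda x,y:(110+(x-390)/3,220+y/3)
S2=lambda x,y:(180+x/3,155+(y-225)/3);T2=lambda x,y:(205+(x-390)/3,145+(y-225)/3)
P={'cuprim':(S(197,72),T(621,49)),'jarlid':(S(62,151),T(456,118)),'kL':(S2(157,297),T2(465,292)),'kR':(S2(375,266),T2(738,306)),'green':(S(315,67),T(753,69)),'brown':(S(271,157),T(687,170))}
R={}
for k,(a,b) in P.items():
    X,e=tri(('side',a),('top',b));R[k]=X;print(k,X,np.array(e))
# front bar of rack ends in full views (front posts top): top (128,180),(427,193); at z 282
for n,p in(('top',(128,180)),('top',(427,193)),('side',(154,180)),('side',(389,151))):print(n,onz(n,p,282))
# lid corners left in top, plane 150
for q in((425,248),(520,250),(520,357),(422,352)):print('L',onz('top',T2(*q),152))
for q in((690,262),(683,370)):print('R',onz('top',T2(*q),152))
d=R['kL']-R['kR'];print('ang',np.degrees(np.arctan2(-d[0],d[1])),np.linalg.norm(d[:2]),(R['kL']+R['kR'])/2)
# jar & cup masks, base contact: side-view lowest edges
E
```

```text
cuprim [500.12 234.87  58.69] [0.75 0.75]
jarlid [445.55 369.39  77.06] [0.42 0.42]
kL [658.23 113.8  148.58] [0.45 0.45]
kR [ 641.78 -102.69  145.1 ] [1.2 1.2]
green [480.45 123.35  49.89] [1.7 1.7]
brown [397.83 182.09  56.04] [0.98 0.98]
top [612.76 314.19 282.  ]
top [ 569.76 -306.6   282.  ]
side [622.21 316.01 282.  ]
side [ 556.12 -302.24  282.  ]
L [693.87 145.05 152.  ]
L [690.27  69.79 152.  ]
L [604.96  71.36 152.  ]
L [610.87 148.45 152.  ]
R [677.12 -64.27 152.  ]
R [591.46 -56.29 152.  ]
ang -4.3444599753337565 217.10901108271605 [650.     5.55 146.84]
```

```bash
cat >> h.py <<'E'
from scipy.spatial.transform import Rotation as Ro
def tool():
    s=bot.read_state();return np.array(s['ee_pos']),Ro.from_rotvec(s['tcp_rot'])
def Rt(yaw,tilt,flip=1):
    "tool z forward-down, tool y along left/right"
    y,t=np.radians([yaw,tilt]);f=np.array([np.cos(y),np.sin(y),0]);z=f*np.sin(t)-np.array([0,0,np.cos(t)])
    ya=flip*np.array([-np.sin(y),np.cos(y),0]);x=np.cross(ya,z);return Ro.from_matrix(np.c_[x,ya,z])
def rows(p,R):
    p0,R0=tool();return R0.inv().apply(np.array(p)-p0)/25,(R0.inv()*R).as_rotvec()/np.radians(6)
E
python3 - <<'E'
from h import *
p,R=tool();print(R.as_matrix());E=np.array(cams.calibration('wrist')['extrinsics'])
print('cam in tool',R.inv().apply(E[:3,3]-p));print(R.as_matrix().T@E[:3,:3])
c=cams.calibration('wrist');print(c['fx'],c['cx'],c['cy'])
for fl in(1,-1):print(rows([380,230,230],Rt(0,40,fl)))
E
```

```text
[[ 0.95  0.3  -0.  ]
 [ 0.3  -0.95  0.  ]
 [ 0.   -0.   -1.  ]]
cam in tool [  73.52   -0.05 -169.6 ]
[[ 0.   -0.96 -0.29]
 [ 1.    0.    0.  ]
 [-0.   -0.29  0.96]]
369.33251151129497 279.53435921418446 207.70254100702542
(array([ 17.28, -26.13,  -0.97]), array([ -9.3 ,  -1.47, -25.56]))
(array([ 17.28, -26.13,  -0.97]), array([-1.04,  6.61,  2.82]))
```

```bash
python3 - <<'E'
from h import *
print(rows([380,20,260],Rt(-4,45,-1)))
E
```

```text
(array([ 14.72, -18.13,  -2.19]), array([-1.43,  7.41,  3.42]))
```

```bash
python3 -m inch '[[[1.5,-1.5,-0.5],[0,0,0]],[[3,-3,-1],[0,0.5,0.2]],[[4.5,-5,-1.5],[-0.2,1,0.6]],[[6,-6.5,-2],[-0.4,2,1]],[[7.5,-8.5,-2.2],[-0.6,3,1.4]],[[9,-10,-2.2],[-0.8,4,1.9]],[[10.5,-12,-2.2],[-1,5,2.4]],[[12,-14,-2.2],[-1.2,6,2.8]],[[13.5,-16,-2.2],[-1.3,6.8,3.1]],[[14.7,-18.1,-2.2],[-1.43,7.4,3.4]],[[14.7,-18.1,-2.2],[-1.43,7.4,3.4]],[[14.7,-18.1,-2.2],[-1.43,7.4,3.4]],[[14.7,-18.1,-2.2],[-1.43,7.4,3.4]],[[14.7,-18.1,-2.2],[-1.43,7.4,3.4]],[[14.7,-18.1,-2.2],[-1.43,7.4,3.4]],[[14.7,-18.1,-2.2],[-1.43,7.4,3.4]]]' 1
python3 - <<'E'
from h import *
np.save('EA.npy',np.array(cams.calibration('wrist')['extrinsics']))
cv2.imwrite('pics/wA.png',cams.capture('wrist')[:,:,::-1])
print(bot.read_state()['q'],rows([380,230,260],Rt(-4,45,-1)))
E
```

```text
clock: 1.7
ee_pos: [379.5, 19.2, 259.9]
tcp_rot: [2.877, -0.093, 1.189]
wrist_force: [0.1, 0.2, 0.1]
width: 85.6
grasp_force: 0.0
[-0.52 -0.34  2.13  0.5   0.69  0.84] (array([-0.38, -8.45, -0.41]), array([0.  , 0.01, 0.03]))
```

View pics/wA.png

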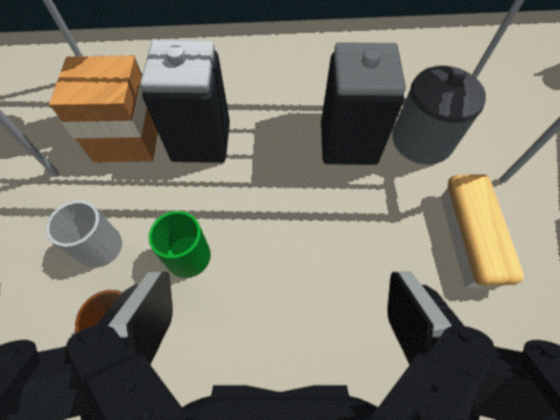

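Wrist view A shows the canister front bottom edges (173,160)-(228,160) and (323,162)-(385,163), the rack front feet near (55,174) and (503,182), and the cup rim near (75,222). I'll go on to a second place nearer the cup and jar.

```bash
python3 - <<'E'
from h import *
c=cams.calibration('wrist');c['extrinsics']=np.load('EA.npy')
for k,p,z in(('Lf',(174,160),0),('Lf2',(228,160),0),('Rf',(323,162),0),('Rf2',(385,163),0),('legL',(55,175),0),('legR',(503,183),0),('kL',(176,50),165),('kR',(371,56),165),('Llid',(154,92),152),('Llid2',(214,94),152),('Rlid',(334,93),152),('Rlid2',(402,95),152)):
    print(k,onz('wrist',p,z,c))
E
python3 -m inch '[[[-0.2,-2,-0.2],[0,0,0]],[[-0.4,-4,-0.4],[0,0,0]],[[-0.4,-6,-0.4],[0,0,0]],[[-0.4,-8,-0.4],[0,0,0]],[[-0.4,-9.2,-0.4],[0,0,0]],[[-0.4,-9.2,-0.4],[0,0,0]],[[-0.4,-9.2,-0.4],[0,0,0]],[[-0.4,-9.2,-0.4],[0,0,0]],[[-0.4,-9.2,-0.4],[0,0,0]]]'
python3 - <<'E'
from h import *
np.save('EB.npy',np.array(cams.calibration('wrist')['extrinsics']))
cv2.imwrite('pics/wB.png',cams.capture('wrist')[:,:,::-1])
print(bot.read_state()['q'])
E
```

```text
Lf [628.86 152.9    0.  ]
Lf2 [623.96  76.19   0.  ]
Rf [611.89 -58.5    0.  ]
Rf2 [ 604.56 -146.15   -0.  ]
legL [613.86 316.19   0.  ]
legR [ 561.15 -301.91    0.  ]
kL [651.06 111.34 165.  ]
kR [628.92 -93.75 165.  ]
Llid [604.96 134.03 152.  ]
Llid2 [598.24  72.2  152.  ]
Rlid [591.83 -51.28 152.  ]
Rlid2 [ 584.64 -120.75  152.  ]
clock: 2.65
ee_pos: [382.0, 251.0, 259.8]
tcp_rot: [2.875, -0.097, 1.19]
wrist_force: [-0.1, 0.6, -0.7]
width: 85.3
grasp_force: 0.0
[ 0.6  -0.    1.89 -0.72  0.73  2.65]
```

View pics/wB.png

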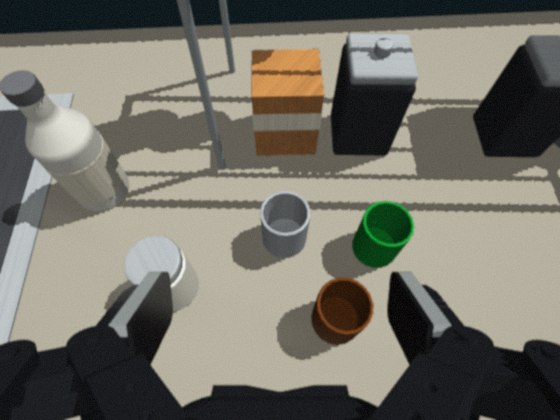

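```bash
cat >> h.py <<'E'
def mtri(*L):
    "L: (cam dict, pixel)"
    A=np.zeros((3,3));b=np.zeros(3);Q=[]
    for c,p in L:
        o,d=ray('',p,c);d=d/np.linalg.norm(d);P=np.eye(3)-np.outer(d,d);A+=P;b+=P@o;Q.append((o,P))
    X=np.linalg.solve(A,b);return X,np.array([np.linalg.norm(P@(X-o)) for o,P in Q])
def cam(n,f=None):
    c=cams.calibration(n)
    if f:c['extrinsics']=np.load(f)
    return c
E
python3 - <<'E'
from h import *
A=cam('wrist','EA.npy');B=cam('wrist','EB.npy');S=cam('side');T=cam('top')
print('cup AB',*mtri((A,(75,226)),(B,(285,215))))
print('cup all',*mtri((A,(75,226)),(B,(285,215)),(S,(205.7,249)),(T,(187,236.3))))
print('jar BST',*mtri((B,(156,263)),(S,(160.7,275.3)),(T,(132,259.3))))
print('jar BT',*mtri((B,(156,263)),(T,(132,259.3))))
print('kL AB',*mtri((A,(176,49)),(B,(383,43))))
print('kL ABT',*mtri((A,(176,49)),(B,(383,43)),(T,(230,167.3)),(S,(232.3,178))))
print('Lbase front B',onz('',(332,153),0,B),onz('',(391,154),0,B),'R',onz('',(488,156),0,B),onz('',(540,156),0,B))
print('Lleg B',onz('',(221,168),0,B))
for k,p in(('cup',(285,215)),('jar',(156,263))):
    print(k,onz('',p,70 if k=='cup' else 92,B))
# cup lowest and jar lowest at counter
print('cup bottom front',onz('',(285,255),0,B),onz('',(95,267),0,A),'jar bottom right', onz('',(180,311),0,B))
E
```

```text
cup AB [500.49 236.25  64.46] [0.58 0.58]
cup all [499.6  235.11  64.43] [0.87 1.8  2.5  0.93]
jar BST [445.76 368.7   81.2 ] [1.9  1.88 0.2 ]
jar BT [445.84 367.48  85.97] [0.46 0.46]
kL AB [665.34 114.83 154.16] [0.67 0.67]
kL ABT [657.5  114.22 158.68] [2.28 3.35 1.35 2.25]
Lbase front B [629.28 157.66   0.  ] [621.89  73.08   0.  ] R [609.17 -65.36   0.  ] [ 604.22 -140.07    0.  ]
Lleg B [613.8  317.09   0.  ]
cup [498.33 236.53  70.  ]
jar [443.6  366.01  92.  ]
cup bottom front [478.2  236.96   0.  ] [474.99 238.18   0.  ] jar bottom right [417.95 362.98   0.  ]
```

```bash
cat >> h.py <<'E'
def grasp(xy,h,yaw,back=0,tilt=45,up=0):
    R=Rt(yaw,tilt,-1);z=R.as_matrix()[:,2]
    return np.array([xy[0],xy[1],h])+z*(18.7-back)+[0,0,up],R
E
python3 - <<'E'
from h import *
print(rows(*grasp((445,367.5),58,33,90)));print(grasp((445,367.5),58,33,90)[0])
E
```

```text
(array([-3.87, -3.61,  4.68]), array([ 4.36,  0.02, -4.33]))
[402.72 340.04 108.42]
```

```bash
python3 -m inch '[[[-0.4,-0.5,0.2],[0.5,0,-0.5]],[[-0.8,-1,0.6],[1.2,0,-1.2]],[[-1.3,-1.5,1.2],[2,0,-2]],[[-1.9,-2,2],[2.8,0,-2.8]],[[-2.6,-2.6,3],[3.6,0,-3.6]],[[-3.3,-3.2,4],[4.36,0.02,-4.33]],[[-3.87,-3.61,4.68],[4.36,0.02,-4.33]],[[-3.87,-3.61,4.68],[4.36,0.02,-4.33]],[[-3.87,-3.61,4.68],[4.36,0.02,-4.33]],[[-3.87,-3.61,4.68],[4.36,0.02,-4.33]],[[-3.87,-3.61,4.68],[4.36,0.02,-4.33]],[[-3.87,-3.61,4.68],[4.36,0.02,-4.33]]]'
python3 - <<'E'
from h import *
cv2.imwrite('pics/wC.png',cams.capture('wrist')[:,:,::-1])
print(bot.read_state()['q'],rows(*grasp((445,367.5),58,33,0)))
print(proj('wrist',np.array([445,367.5,92])),proj('wrist',np.array([445,367.5,0])),proj('wrist',np.array([499.5,235.5,70])))
E
```

```text
clock: 3.9
ee_pos: [378.2, 345.0, 135.3]
tcp_rot: [-2.576, -0.73, -0.986]
wrist_force: [0.1, -0.1, 0.5]
width: 85.6
grasp_force: 0.0
[0.4  0.21 2.12 1.2  0.2  0.29] (array([-0.06,  1.04,  4.79]), array([-0.64,  0.28, -0.48]))
[312.17 177.4 ] [312.59 230.24] [523.45 220.92]
```

View pics/wC.png

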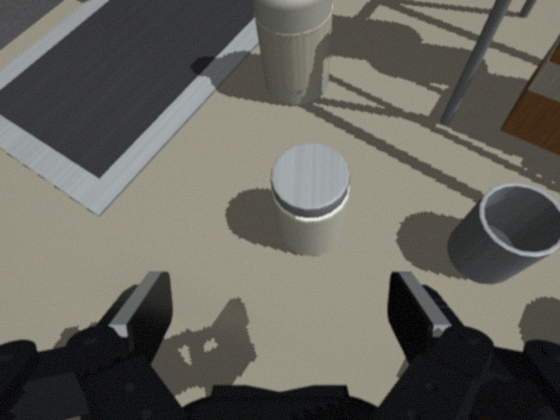

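Wrist view C shows the jar lid at (311,178), which matches the projection (312,177). The arm stopped short because q5 is at its lower limit, so I'll fit a small kinematic model from the logged poses to choose a reachable grasp yaw.

```bash
cat > kin.py <<'E'
from h import *
from scipy.optimize import least_squares
D=[([-1.477,.381,1.297,0,1.464,-.215],[167.148,-523.967,205.222],[-3.10273588,-.482853951,-.000111]),
([-.52,-.34,2.13,.5,.69,.84],[379.5,19.2,259.9],[2.877,-.093,1.189]),
([.6,0,1.89,-.72,.73,2.65],[382,251,259.8],[2.875,-.097,1.19])]
s=bot.read_state();D.append((s['q'],s['ee_pos'],s['tcp_rot']))
Z=lambda a:Ro.from_euler('z',a);Y=lambda a:Ro.from_euler('y',a)
def fk(q,P,s4=1,s6=1):
    d1,a1,a2,a3,d4,a5,d6,lat=P
    R1=Z(q[0]);R2=R1*Y(q[1]);R3=R2*Y(q[2]);R4=R3*Z(s4*q[3]);R5=R4*Y(q[4]);R6=R5*Z(s6*q[5]+np.pi/2)
    p=np.array([0,0,d1])+R1.apply([a1,lat,0])+R2.apply([0,0,a2])+R3.apply([a3,0,d4])+R5.apply([a5,0,d6])
    return p,R6
def fit():
    best=None
    for s4 in(1,-1):
        for s6 in (1,-1):
            er=max((fk(q,np.zeros(8),s4,s6)[1].inv()*Ro.from_rotvec(r)).magnitude() for q,_,r in D)
            if best is None or er<best[0]:best=(er,s4,s6)
    _,s4,s6=best
    f=lambda P:np.concatenate([fk(q,P,s4,s6)[0]-p for q,p,_ in D]+[(P-[200,0,300,0,300,0,250,117])*.003])
    r=least_squares(f,[200,0,300,0,300,0,250,117]);return r.x,s4,s6,best[0],f(r.x)
lo=np.array([-3.11,-.89,.22,-1.42,.17,-2.88]);hi=np.array([3.11,2.33,2.48,4.56,2.85,2.88])
def ik(p,R,P,s4,s6,q0):
    def f(q):
        a,b=fk(q,P,s4,s6);return np.r_[(a-p)/100,(b.inv()*R).as_rotvec()]
    c=[]
    for k in range(12):
        x=np.clip(np.array(q0)+(np.random.RandomState(k).randn(6)*.5 if k else 0),lo+.01,hi-.01)
        r=least_squares(f,x,bounds=(lo,hi));c.append((r.cost,r.x))
    return min(c,key=lambda t:t[0]) if min(c,key=lambda t:t[0])[0]>1e-4 else min([t for t in c if t[0]<1e-4],key=lambda t:np.abs(t[1]-q0).max())
E
python3 - <<'E'
from kin import *
P,s4,s6,er,res=fit();print(P,s4,s6,er);print(res)
q0=D[-1][0]
for n,xy,h in(('jar',(445,367.5),58),('cup',(499.5,235.5),45)):
  for yaw in(-15,0,15,33,50,65,80):
    for b in(0,):
        c,q=ik(*grasp(xy,h,yaw,b),P,s4,s6,q0);print(n,yaw,b,round(c,5),q)
for h,b,xy in((60,0,(656,4)),(60,120,(656,4)),(47,0,(569,11)),(47,120,(569,11))):
    c,q=ik(*grasp(xy,h,-5,b),P,s4,s6,q0);print('place',h,b,round(c,5),q)
E
```

```text
[133.53  -7.13 541.23 104.25 354.94  -1.47 288.88 117.65] 1 1 0.01071206430567667
[ 0.3   0.12  0.21 -0.1   0.1  -0.26  0.31  0.06 -0.01  0.03 -0.22  0.06
 -0.2  -0.02  0.72  0.31  0.16 -0.    0.12  0.  ]
jar -15 0 0.03709 [ 0.66  0.55  1.69 -0.7   0.66  2.88]
jar 0 0 0.00148 [ 0.69  0.58  1.92  4.56  0.46 -2.47]
jar 15 0 0.0 [ 0.59  0.54  1.98  4.21  0.26 -2.38]
jar 33 0 0.0 [ 0.44  0.52  2.04  2.68  0.22 -1.22]
jar 50 0 0.0 [ 0.3   0.52  2.03  1.83  0.41 -0.71]
jar 65 0 0.0 [ 0.2   0.54  1.97  1.44  0.61 -0.6 ]
jar 80 0 0.0 [ 0.15  0.57  1.88  1.17  0.81 -0.58]
cup -15 0 0.00023 [ 0.45  0.58  1.97  4.56  0.48 -2.43]
cup 0 0 0.0 [ 0.34  0.55  2.05  4.    0.32 -2.15]
cup 15 0 0.0 [ 0.21  0.54  2.11  3.    0.29 -1.48]
cup 33 0 0.0 [ 0.04  0.54  2.11  2.09  0.42 -0.95]
cup 50 0 0.0 [-0.07  0.55  2.05  1.56  0.61 -0.76]
cup 65 0 0.0 [-0.13  0.58  1.95  1.24  0.79 -0.7 ]
cup 80 0 0.0 [-0.15  0.61  1.83  1.01  0.99 -0.69]
place 60 0 0.00094 [-0.23  0.59  1.85  2.28  0.17 -0.81]
place 60 120 0.0003 [-0.25  0.32  1.96  0.89  0.17  0.57]
place 47 0 0.0 [-0.24  0.54  2.07  2.72  0.27 -1.27]
place 47 120 5e-05 [-0.29  0.24  2.2   2.    0.17 -0.58]
```

```bash
python3 - <<'E'
from kin import *
P,s4,s6,er,res=fit();q0=np.array([0.2,.4,1.8,0,.6,-1.6])
def g(xy,h,yaw,back,tilt,fl,up=0):
    R=Rt(yaw,tilt,fl);z=R.as_matrix()[:,2];return np.array([xy[0],xy[1],h])+z*(18.7-back)+[0,0,up],R
for fl in(1,-1):
  for tilt in(32,36,40):
    qq=np.array([0,.5,1.8,0,.4,-1.57*fl])
    for n,xy,h,yaws in(('Jplace',(656,4),60,(-12,-5,2)),('Jpick',(445,367.5),60,(20,40,60)),('Cpick',(499.5,235.5),47,(0,15))):
      for yaw in yaws:
        o=[]
        for b in(0,100):
          c,q=ik(*g(xy,h,yaw,b,tilt,fl),P,s4,s6,qq);o.append(f'{c:.5f} {q}')
        print(fl,tilt,n,yaw,*o)
E
```

```text
1 32 Jplace -12 0.00000 [-0.16  0.57  1.66 -0.07  0.35 -1.47] 0.00000 [-0.16  0.37  1.71 -0.06  0.5  -1.48]
1 32 Jplace -5 0.00000 [-0.2   0.57  1.67  0.17  0.35 -1.83] 0.00000 [-0.21  0.37  1.72  0.14  0.5  -1.8 ]
1 32 Jplace 2 0.00000 [-0.23  0.57  1.67  0.38  0.39 -2.15] 0.00000 [-0.26  0.37  1.72  0.31  0.54 -2.09]
1 32 Jpick 20 0.00000 [ 0.53  0.49  1.86 -0.38  0.26 -1.05] 0.00000 [ 0.55  0.27  1.88 -0.25  0.45 -1.17]
1 32 Jpick 40 0.00000 [ 0.41  0.48  1.88  0.56  0.28 -2.36] 0.00000 [ 0.37  0.25  1.92  0.38  0.47 -2.19]
1 32 Jpick 60 0.00036 [ 0.33  0.49  1.84  0.74  0.52 -2.88] 0.00000 [ 0.22  0.27  1.87  0.65  0.7  -2.84]
1 32 Cpick 0 0.00000 [ 0.3   0.5   1.92 -0.7   0.25 -0.63] 0.00000 [ 0.35  0.27  1.93 -0.43  0.44 -0.88]
1 32 Cpick 15 0.00006 [ 0.21  0.48  1.95  0.16  0.17 -1.77] 0.00000 [ 0.21  0.24  1.99  0.08  0.36 -1.7 ]
1 36 Jplace -12 0.00000 [-0.16  0.57  1.71 -0.12  0.23 -1.42] 0.00000 [-0.16  0.37  1.78 -0.09  0.37 -1.45]
1 36 Jplace -5 0.00000 [-0.2   0.57  1.72  0.29  0.24 -1.95] 0.00000 [-0.22  0.36  1.79  0.21  0.37 -1.87]
1 36 Jplace 2 0.00000 [-0.24  0.57 
[... 3245 characters left out ...]
  1.75  0.55  0.17  0.93] 0.00000 [-0.22  0.36  1.86  0.37  0.24  1.1 ]
-1 40 Jplace 2 0.00000 [-0.25  0.57  1.77  0.99  0.22  0.38] 0.00000 [-0.29  0.36  1.87  0.71  0.32  0.63]
-1 40 Jpick 20 0.00084 [ 0.56  0.5   1.92 -1.15  0.17  2.88] 0.00000 [ 0.58  0.28  2.01 -0.71  0.23  2.45]
-1 40 Jpick 40 0.00000 [ 0.39  0.49  1.98  1.61  0.19 -0.28] 0.00000 [0.33 0.25 2.06 0.94 0.29 0.36]
-1 40 Jpick 60 0.00000 [ 0.26  0.51  1.94  1.27  0.49 -0.32] 0.00000 [ 0.13  0.28  2.    1.    0.65 -0.1 ]
-1 40 Cpick 0 0.00323 [ 0.3   0.5   1.95 -1.08  0.19  2.88] 0.00002 [ 0.39  0.29  2.05 -1.03  0.28  2.88]
-1 40 Cpick 15 0.00041 [ 0.2   0.51  2.07  2.87  0.17 -1.35] 0.00118 [0.19 0.24 2.09 0.37 0.17 1.15]
```

```bash
cat >> h.py <<'E'
def g(xy,h,yaw,back=0,tilt=34,up=0,fl=1):
    R=Rt(yaw,tilt,fl);z=R.as_matrix()[:,2];return np.array([xy[0],xy[1],h])+z*(18.7-back)+[0,0,up],R
E
python3 - <<'E'
from kin import *
P,s4,s6,er,res=fit();q0=np.array(D[-1][0])
J=(445,367.5)
p,R=g(J,58,35,80,34,90,-1)
R1=R*Z(-np.pi/2)
print(p,rows(p,R1),ik(p,R1,P,s4,s6,q0));p0=p
p,R=g(J,58,35,80,34,90)
print(ik(p,R,P,s4,s6,[.4,.3,1.9,.4,.4,-2.1]))
for b,u in((80,0),(0,0),(0,60)):print(ik(*g(J,58,35,b,34,u),P,s4,s6,[.4,.3,1.9,.4,.4,-2.1]))
for up in(0,15):print(ik(*g((656,4),58,-5,0,34,up),P,s4,s6,[-.2,.57,1.7,.2,.3,-1.9]))
E
```

```text
[416.92 347.84 198.82] (array([ 2.78,  0.55, -0.98]), array([  0.87,  -1.62, -15.63])) (np.float64(1.8804025177780598e-26), array([ 0.42,  0.15,  1.81,  0.19,  0.61, -0.32]))
(np.float64(9.60244702206689e-20), array([ 0.42,  0.15,  1.81,  0.19,  0.61, -1.89]))
(np.float64(2.7388214037774854e-20), array([ 0.42,  0.3 ,  1.95,  0.34,  0.33, -2.05]))
(np.float64(3.012612330476248e-19), array([ 0.44,  0.48,  1.91,  0.54,  0.19, -2.24]))
(np.float64(1.3711287724892993e-20), array([ 0.44,  0.37,  1.85,  0.28,  0.35, -1.98]))
(np.float64(6.506200634703487e-23), array([-0.2 ,  0.57,  1.7 ,  0.22,  0.29, -1.88]))
(np.float64(4.237487907144871e-22), array([-0.2 ,  0.55,  1.68,  0.2 ,  0.33, -1.85]))
```

```bash
python3 -m inch '[[[1.4,0.3,-0.8],[0,0,0]],[[2.78,0.55,-1],[0.1,-0.4,-1]],[[2.78,0.55,-1],[0.2,-0.6,-2.4]],[[2.78,0.55,-1],[0.3,-0.8,-3.8]],[[2.78,0.55,-1],[0.4,-1,-5.2]],[[2.78,0.55,-1],[0.5,-1.1,-6.6]],[[2.78,0.55,-1],[0.5,-1.2,-8]],[[2.78,0.55,-1],[0.6,-1.3,-9.4]],[[2.78,0.55,-1],[0.7,-1.4,-10.8]],[[2.78,0.55,-1],[0.7,-1.5,-12.2]],[[2.78,0.55,-1],[0.8,-1.6,-13.6]],[[2.78,0.55,-1],[0.87,-1.6,-15]],[[2.78,0.55,-1],[0.87,-1.6,-15.6]],[[2.78,0.55,-1],[0.87,-1.6,-15.6]],[[2.78,0.55,-1],[0.87,-1.6,-15.6]],[[2.78,0.55,-1],[0.87,-1.6,-15.6]]]'
python3 - <<'E'
from h import *
print(bot.read_state()['q']);J=(445,367.5)
print(rows(*g(J,58,42,80,34,40)))
E
```

```text
clock: 5.55
ee_pos: [415.3, 348.8, 199.9]
tcp_rot: [1.286, 2.458, 0.755]
wrist_force: [-0.5, 0.1, 0.3]
width: 85.4
grasp_force: 0.0
[ 0.42  0.15  1.8   0.19  0.61 -0.31]
(array([-0.25, -1.11,  1.72]), array([ -0.5 ,   0.5 , -16.01]))
```

```bash
python3 -m inch '[[[0,0,0],[0,0,-1]],[[0,0,0],[0,0,-2.4]],[[0,0,0],[0,0,-3.8]],[[0,0,0],[-0.1,0.1,-5.2]],[[0,0,0],[-0.2,0.2,-6.6]],[[0,0,0],[-0.2,0.2,-8]],[[0,0,0],[-0.3,0.3,-9.4]],[[0,-0.1,0.1],[-0.3,0.3,-10.8]],[[0,-0.2,0.3],[-0.4,0.4,-12.2]],[[0,-0.4,0.6],[-0.4,0.4,-13.6]],[[-0.1,-0.7,1],[-0.5,0.5,-15]],[[-0.2,-1,1.4],[-0.5,0.5,-16]],[[-0.25,-1.1,1.7],[-0.5,0.5,-16]],[[-0.25,-1.1,1.7],[-0.5,0.5,-16]],[[-0.25,-1.1,1.7],[-0.5,0.5,-16]]]'
python3 - <<'E'
from h import *
print(bot.read_state()['q']);J=(445,367.5)
print(rows(*g(J,58,42,80,34,0)),rows(*g(J,58,42,0,34,0)))
im=cams.capture('wrist');cv2.imwrite('pics/wD.png',im[:,:,::-1])
print(proj('wrist',np.array([445,367.5,92])),proj('wrist',np.array([445,367.5,0])))
E
```

```text
clock: 7.05
ee_pos: [419.2, 345.5, 149.5]
tcp_rot: [-0.922, 2.402, 0.284]
wrist_force: [0.1, 0.5, 0.4]
width: 85.4
grasp_force: 0.0
[ 0.36  0.22  1.89  0.44  0.51 -2.27]
(array([ 0.92, -0.04,  1.34]), array([ 0.02,  0.  , -0.  ])) (array([ 0.92, -0.04,  4.54]), array([ 0.02,  0.  , -0.  ]))
[277.43 204.52] [277.71 118.45]
```

View pics/wD.png

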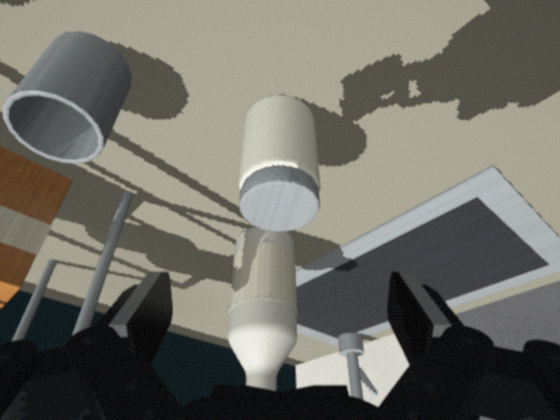

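The view is upside down, with the jar centred between the fingers: lid at (279,203) against a prediction of (277,204). Next I descend along the tool axis and grip.

```bash
python3 -m inch '[[[0.3,0,0.6],[0,0,0]],[[0.7,0,1],[0,0,0]],[[0.92,-0.04,1.4],[0,0,0]],[[0.92,-0.04,2.2],[0,0,0]],[[0.92,-0.04,3],[0,0,0]],[[0.92,-0.04,3.6],[0,0,0]],[[0.92,-0.04,4.1],[0,0,0]],[[0.92,-0.04,4.54],[0,0,0]],[[0.92,-0.04,4.54],[0,0,0]],[[0.92,-0.04,4.54],[0,0,0]],[[0.92,-0.04,4.54],[0,0,0]]]'
python3 -m inch '[[[0,0,0],[0,0,0]],[[0,0,0],[0,0,0]],[[0,0,0],[0,0,0]],[[0,0,0],[0,0,0]],[[0,0,0],[0,0,0]],[[0,0,0],[0,0,0]],[[0,0,0],[0,0,0]],[[0,0,0],[0,0,0]],[[0,0,0],[0,0,0]],[[0,0,0],[0,0,0]]]' 0
python3 - <<'E'
from h import *
print(bot.read_state()['q'],tool()[0],rows(tool()[0]+[0,0,50],tool()[1])[0]);
E
```

```text
clock: 8.2
ee_pos: [452.5, 374.6, 43.0]
tcp_rot: [-0.925, 2.4, 0.284]
wrist_force: [-0.1, -0.9, -1.1]
width: 85.4
grasp_force: 0.0
clock: 9.2
ee_pos: [452.7, 374.7, 43.6]
tcp_rot: [-0.925, 2.399, 0.284]
wrist_force: [-5.8, -3.9, 12.2]
width: 52.3
grasp_force: 60.1
[ 0.4   0.48  1.91  0.82  0.26 -2.66] [452.68 374.73  43.6 ] [-1.12 -0.   -1.66]
```

```bash
python3 -m inch '[[[-0.1,0,-0.15],[0,0,0]],[[-0.2,0,-0.3],[0,0,0]],[[-0.4,0,-0.6],[0,0,0]],[[-0.7,0,-1],[0,0,0]],[[-1.1,0,-1.66],[0,0,0]],[[-1.1,0,-1.66],[0,0,0]],[[-1.1,0,-1.66],[0,0,0]]]'
python3 - <<'E'
from h import *
im=cams.capture('wrist');cv2.imwrite('pics/wE.png',im[:,:,::-1])
for n in('side','top'):cv2.imwrite(f'pics/{n}2.png',cams.capture(n)[:,:,::-1])
E
```

```text
clock: 9.9
ee_pos: [451.8, 374.2, 91.5]
tcp_rot: [-0.926, 2.402, 0.284]
wrist_force: [-0.8, 0.4, -3.5]
width: 52.1
grasp_force: 62.7
```

View pics/wE.png

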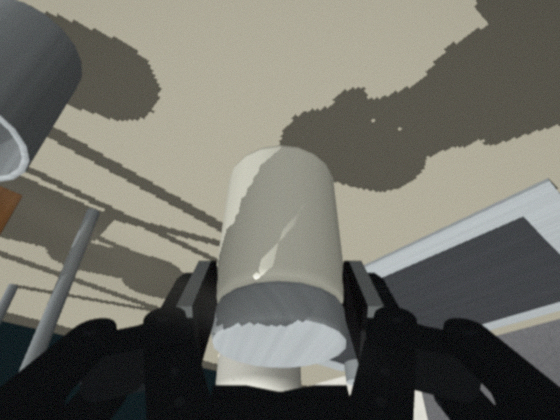

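```bash
python3 - <<'E'
from h import *
p,R=tool();f=np.array([np.cos(np.radians(42)),np.sin(np.radians(42)),0])
gp=p-R.as_matrix()[:,2]*18.7;print('grasp pt',gp)
for dx in(0,6,12):
  b=np.array([445,367.5,48])+f*dx
  print(dx,[proj('wrist',b+[0,0,h])for h in(0,92)], 'front bottom/lid near,far edge',[proj('wrist',b-f*29+[0,0,0]),proj('wrist',b-f*29+[0,0,92]),proj('wrist',b+f*29+[0,0,92])])
E
```

```text
grasp pt [443.95 367.07 106.36]
0 [array([278.19, 175.53]), array([277.91, 343.63])] front bottom/lid near,far edge [array([278.22, 134.17]), array([277.91, 313.41]), array([277.92, 365.75])]
6 [array([278.19, 182.97]), array([277.92, 348.75])] front bottom/lid near,far edge [array([278.22, 143.54]), array([277.91, 320.54]), array([277.92, 369.61])]
12 [array([278.18, 190.09]), array([277.92, 353.56])] front bottom/lid near,far edge [array([278.21, 152.46]), array([277.91, 327.16]), array([277.92, 373.27])]
```

```bash
python3 - <<'E'
from h import *
im=cv2.imread('pics/wE.png').astype(int)
for x in(270,279,288):
    print(x,[(y,*im[y,x]) for y in list(range(140,156,2))])
    print([(y,*im[y,x]) for y in range(274,390,3)])
t=cv2.imread('pics/top2.png');s=cv2.imread('pics/side2.png')
E
```

```text
270 [(140, np.int64(157), np.int64(173), np.int64(178)), (142, np.int64(156), np.int64(174), np.int64(180)), (144, np.int64(156), np.int64(172), np.int64(178)), (146, np.int64(150), np.int64(164), np.int64(166)), (148, np.int64(164), np.int64(178), np.int64(178)), (150, np.int64(178), np.int64(194), np.int64(193)), (152, np.int64(174), np.int64(190), np.int64(186)), (154, np.int64(177), np.int64(192), np.int64(190))]
[(274, np.int64(148), np.int64(159), np.int64(161)), (277, np.int64(145), np.int64(159), np.int64(158)), (280, np.int64(127), np.int64(140), np.int64(137)), (283, np.int64(101), np.int64(98), np.int64(96)), (286, np.int64(101), np.int64(101), np.int64(97)), (289, np.int64(103), np.int64(100), np.int64(99)), (292, np.int64(101), np.int64(98), np.int64(94)), (295, np.int64(100), np.int64(101), np.int64(95)), (298, np.int64(102), np.int64(101), np.int64(96)), (301, np.int64(102), np.int64(101), np.int64(96)), (304, np.int64(105), np.int64(106), np.int64(102)), (307, np.int64(107), np.int64(104), np.int64(101)), (310, np.int64(107), np.int64(108), np.int64(103)), (313, np.in
[... 5507 characters left out ...]
64(189), np.int64(185)), (352, np.int64(190), np.int64(188), np.int64(182)), (355, np.int64(188), np.int64(187), np.int64(177)), (358, np.int64(185), np.int64(182), np.int64(178)), (361, np.int64(186), np.int64(184), np.int64(176)), (364, np.int64(185), np.int64(183), np.int64(179)), (367, np.int64(158), np.int64(158), np.int64(154)), (370, np.int64(113), np.int64(118), np.int64(120)), (373, np.int64(109), np.int64(116), np.int64(119)), (376, np.int64(112), np.int64(121), np.int64(119)), (379, np.int64(122), np.int64(129), np.int64(129)), (382, np.int64(133), np.int64(141), np.int64(141)), (385, np.int64(134), np.int64(146), np.int64(145)), (388, np.int64(149), np.int64(156), np.int64(157))]
```

Projections with the jar upright and 6 to 8 mm further along the fingers match the observed edges (146, 324, 367), so it is held upright. Next I carry it to the front of the row.

```bash
python3 - <<'E'
from kin import *
P,s4,s6,er,res=fit();q=np.array(D[-1][0]);print(q,np.abs(res[:12]).max())
y=np.radians(-5);f=np.array([np.cos(y),np.sin(y)])
for xy,up in(((515,15),95),((515,15),15),((656,4),15),((656,4),0)):
    p,R=g(np.array(xy)-7.5*f,58.4,-5,0,34,up);c,q=ik(p,R,P,s4,s6,q);print(xy,up,p,c<1e-6,q,rows(p,R))
print('up60',rows(tool()[0]+[0,0,55],tool()[1])[0])
E
```

```text
[ 0.4   0.39  1.86  0.53  0.37 -2.36] 0.19764233074391768
(515, 15) 95 [517.95  14.74 137.9 ] True [-0.25  0.21  1.96  0.24  0.39 -1.93] (array([  5.32, -12.43,  -5.86]), array([ 4.4 , -0.02,  6.52]))
(515, 15) 15 [517.95  14.74  57.9 ] False [-0.26  0.38  2.06  0.66  0.17 -2.36] (array([  7.1 , -12.43,  -3.2 ]), array([ 4.4 , -0.02,  6.52]))
(656, 4) 15 [658.95   3.74  57.9 ] True [-0.2   0.54  1.7   0.21  0.32 -1.86] (array([  3.88, -16.55,  -1.04]), array([ 4.4 , -0.02,  6.52]))
(656, 4) 0 [658.95   3.74  42.9 ] True [-0.2   0.56  1.71  0.23  0.28 -1.89] (array([  4.21, -16.55,  -0.54]), array([ 4.4 , -0.02,  6.52]))
up60 [-1.23  0.   -1.83]
```

```bash
python3 -m inch '[[[-0.4,0,-0.6],[0,0,0]],[[-0.9,0,-1.3],[0,0,0]],[[-1.2,-0.3,-2],[0.1,0,0.2]],[[-0.6,-1.3,-2.4],[0.4,0,0.6]],[[0,-2.4,-2.8],[0.8,0,1.2]],[[0.6,-3.6,-3.2],[1.2,0,1.8]],[[1.2,-4.8,-3.6],[1.6,0,2.4]],[[1.9,-6,-4],[2,0,3]],[[2.6,-7.2,-4.4],[2.5,0,3.7]],[[3.3,-8.4,-4.8],[3,0,4.4]],[[4,-9.6,-5.2],[3.5,0,5.1]],[[4.7,-10.8,-5.5],[4,0,5.8]],[[5.2,-11.8,-5.8],[4.3,0,6.3]],[[5.32,-12.4,-5.86],[4.4,0,6.5]],[[5.32,-12.4,-5.86],[4.4,0,6.5]],[[5.32,-12.4,-5.86],[4.4,0,6.5]],[[5.32,-12.4,-5.86],[4.4,0,6.5]],[[5.32,-12.4,-5.86],[4.4,0,6.5]]]'
python3 - <<'E'
from kin import *
P,s4,s6,er,res=fit();q=np.array(D[-1][0]);print(q)
y=np.radians(-5);f=np.array([np.cos(y),np.sin(y)])
for a in(.25,.5,.75,1):
    xy=np.array([515,15])*(1-a)+np.array([656,4])*a;up=95+(12-95)*a
    p,R=g(xy-7.5*f,58.4,-5,0,34,up);c,q=ik(p,R,P,s4,s6,q);print(p,c<1e-6,q,rows(p,R))
cv2.imwrite('pics/wF.png',cams.capture('wrist')[:,:,::-1])
E
```

```text
clock: 11.85
ee_pos: [517.5, 16.4, 138.9]
tcp_rot: [0.107, 2.546, -0.034]
wrist_force: [0.0, -1.5, -3.1]
width: 51.9
grasp_force: 63.2
[-0.25  0.2   1.96  0.24  0.4  -1.93]
[553.2   11.99 117.15] True [-0.24  0.3   1.91  0.24  0.36 -1.92] (array([-0.7 , -0.05,  1.52]), array([0.01, 0.  , 0.03]))
[588.45   9.24  96.4 ] True [-0.22  0.38  1.85  0.23  0.33 -1.91] (array([-1.41, -0.04,  3.  ]), array([0.01, 0.  , 0.03]))
[623.7    6.49  75.65] True [-0.21  0.46  1.78  0.22  0.32 -1.89] (array([-2.12, -0.03,  4.48]), array([0.01, 0.  , 0.03]))
[658.95   3.74  54.9 ] True [-0.2   0.54  1.7   0.21  0.31 -1.86] (array([-2.83, -0.02,  5.96]), array([0.01, 0.  , 0.03]))
```

View pics/wF.png

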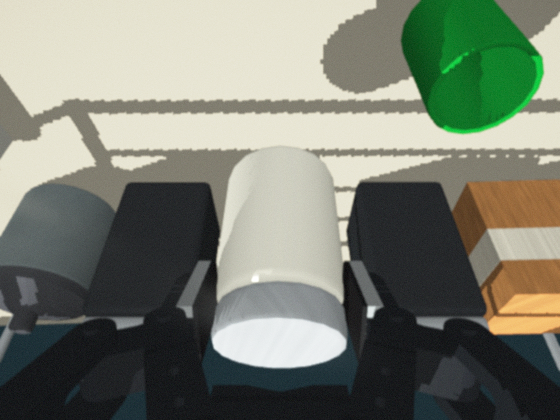

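Here the canisters' front bottom edges show at row 183, columns 124-213 (right canister) and 357-443 (left canister), with the jar between at column 280. I'll recompute the midpoint from this view.

```bash
python3 - <<'E'
from h import *
a=[onz('wrist',(x,183.5),0) for x in(443,357,213,124)]
for v in a:print(v)
L=(a[0]+a[1])/2;Rr=(a[2]+a[3])/2;d=L-Rr;u=d/np.linalg.norm(d);f=np.array([u[1],-u[0],0]);print(np.linalg.norm(d),np.degrees(np.arctan2(-d[0],d[1])),(L+Rr)/2+40*f)
E
```

```text
[630.87 161.76   0.  ]
[624.07  80.68  -0.  ]
[612.69 -55.17   0.  ]
[ 605.65 -139.17    0.  ]
219.1542851826358 -4.790235162750755 [658.18   8.68  -0.  ]
```

```bash
python3 -m inch '[[[-0.2,0.02,0.5],[0,0,0]],[[-0.5,0.05,1.1],[0,0,0]],[[-0.8,0.08,1.8],[0,0,0]],[[-1.2,0.08,2.6],[0,0,0]],[[-1.6,0.08,3.4],[0,0,0]],[[-2,0.08,4.2],[0,0,0]],[[-2.3,0.08,4.9],[0,0,0]],[[-2.6,0.08,5.5],[0,0,0]],[[-2.8,0.08,5.9],[0,0,0]],[[-2.8,0.08,6],[0,0,0]],[[-2.8,0.08,6],[0,0,0]],[[-2.8,0.08,6],[0,0,0]]]'
python3 - <<'E'
from h import *
p,R=tool();print(bot.read_state()['q']);t=np.array([660,6.3,44.5]);print(rows(t,R)[0],rows(t-[0,0,2.5],R)[0])
E
```

```text
clock: 13.1
ee_pos: [658.9, 5.4, 54.1]
tcp_rot: [0.109, 2.546, -0.034]
wrist_force: [0.2, -0.6, -2.7]
width: 52.1
grasp_force: 63.2
[-0.2   0.55  1.7   0.21  0.31 -1.86]
[0.18 0.04 0.34] [0.24 0.04 0.42]
```

```bash
python3 -m inch '[[[0.05,0.02,0.1],[0,0,0]],[[0.1,0.03,0.2],[0,0,0]],[[0.15,0.04,0.28],[0,0,0]],[[0.18,0.04,0.34],[0,0,0]],[[0.2,0.04,0.36],[0,0,0]],[[0.21,0.04,0.38],[0,0,0]],[[0.21,0.04,0.38],[0,0,0]],[[0.21,0.04,0.38],[0,0,0]]]'
```

```text
clock: 13.9
ee_pos: [661.0, 6.0, 43.7]
tcp_rot: [0.109, 2.544, -0.035]
wrist_force: [0.6, 1.9, 1.5]
width: 52.2
grasp_force: 63.8
```

```bash
python3 -m inch '[[[0,0,0],[0,0,0]],[[0,0,0],[0,0,0]],[[0,0,0],[0,0,0]],[[0,0,0],[0,0,0]],[[0,0,0],[0,0,0]],[[0,0,0],[0,0,0]],[[0,0,0],[0,0,0]]]' 0.84
python3 - <<'E'
from h import *
im=cams.capture('wrist');cv2.imwrite('pics/wG.png',im[:,:,::-1]);im=im.astype(int)
g_=im.sum(2)
for x in(275,281):
    print(x,[(y,g_[y,x]) for y in range(120,176,3)],[(y,g_[y,x]) for y in range(300,390,4)])
y=240;print([(x,g_[y,x]) for x in range(200,370,4)])
print([(x,g_[190,x]) for x in list(range(90,130,3))+list(range(200,230,3))+list(range(340,365,3))+list(range(430,460,3))])
E
```

```text
clock: 14.6
ee_pos: [660.4, 6.2, 43.0]
tcp_rot: [0.109, 2.546, -0.034]
wrist_force: [-1.2, 1.9, -0.8]
width: 72.0
grasp_force: 0.0
275 [(120, np.int64(389)), (123, np.int64(391)), (126, np.int64(400)), (129, np.int64(395)), (132, np.int64(380)), (135, np.int64(399)), (138, np.int64(399)), (141, np.int64(404)), (144, np.int64(489)), (147, np.int64(636)), (150, np.int64(643)), (153, np.int64(640)), (156, np.int64(642)), (159, np.int64(644)), (162, np.int64(638)), (165, np.int64(641)), (168, np.int64(644)), (171, np.int64(645)), (174, np.int64(631))] [(300, np.int64(467)), (304, np.int64(464)), (308, np.int64(479)), (312, np.int64(494)), (316, np.int64(522)), (320, np.int64(619)), (324, np.int64(723)), (328, np.int64(725)), (332, np.int64(725)), (336, np.int64(618)), (340, np.int64(464)), (344, np.int64(679)), (348, np.int64(721)), (352, np.int64(724)), (356, np.int64(731)), (360, np.int64(731)), (364, np.int64(733)), (368, np.int64(265)), (372, np.int64(161)), (376, np.int64(145)), (380, np.int64(143)), (384, np.int64(138)), (388, np.int64(148))]
281 [(120, np.int64(393)), (123, np.int
[... 2066 characters left out ...]
(82)), (123, np.int64(84)), (126, np.int64(95)), (129, np.int64(79)), (200, np.int64(392)), (203, np.int64(402)), (206, np.int64(408)), (209, np.int64(400)), (212, np.int64(387)), (215, np.int64(381)), (218, np.int64(394)), (221, np.int64(395)), (224, np.int64(393)), (227, np.int64(456)), (340, np.int64(404)), (343, np.int64(397)), (346, np.int64(406)), (349, np.int64(401)), (352, np.int64(391)), (355, np.int64(405)), (358, np.int64(397)), (361, np.int64(401)), (364, np.int64(386)), (430, np.int64(82)), (433, np.int64(100)), (436, np.int64(71)), (439, np.int64(89)), (442, np.int64(61)), (445, np.int64(93)), (448, np.int64(100)), (451, np.int64(80)), (454, np.int64(98)), (457, np.int64(121))]
```

Released, and the jar edges have not changed, so it stands upright. Now I retreat along the axis and prepare for the cup.

```bash
python3 -m inch '[[[0,0,-0.3],[0,0,0]],[[0,0,-0.8],[0,0,0]],[[0,0,-1.5],[0,0,0]],[[0,0,-2.3],[0,0,0]],[[0.6,0,-3.3],[0,0,0]],[[1.2,0,-4.3],[0,0,0]],[[1.8,0,-5.3],[0,0,0]],[[2.4,0,-6.3],[0,0,0]],[[2.8,0,-7.3],[0,0,0]],[[2.8,0,-7.6],[0,0,0]],[[2.8,0,-7.6],[0,0,0]],[[2.8,0,-7.6],[0,0,0]]]'
python3 - <<'E'
from kin import *
im=cams.capture('wrist');cv2.imwrite('pics/wH.png',im[:,:,::-1])
for n in('side','top'):cv2.imwrite(f'pics/{n}3.png',cams.capture(n)[:,:,::-1])
print('pred jar lid',proj('wrist',np.array([657,6.5,92])),proj('wrist',np.array([657,6.5,0])-[29,0,0]))
P,s4,s6,er,res=fit();q=np.array(D[-1][0]);print(q)
C=(499.5,235.5)
for tilt in(26,30):
  for yaw in(-8,0,5,10,18):
    o=[]
    for b,u in((0,0),(80,40)):
      c,x=ik(*g(C,48,yaw,b,tilt,u),P,s4,s6,[.25,.5,1.9,0,.3,-1.6]);o+=[c<1e-6,x]
    print(tilt,yaw,*o)
  for u in(0,60):
    c,x=ik(*g((570,14),48,-5,0,tilt,u),P,s4,s6,[-.2,.5,1.9,.2,.3,-1.8]);print('place',tilt,u,c<1e-6,x)
E
```

```text
clock: 15.85
ee_pos: [497.5, 20.0, 161.6]
tcp_rot: [0.11, 2.545, -0.035]
wrist_force: [0.6, 0.4, 0.1]
width: 71.7
grasp_force: 0.0
pred jar lid [279.68 280.57] [277.35 188.41]
[-0.25  0.13  1.97  0.21  0.46 -1.9 ]
26 -8 True [ 0.32  0.5   1.82 -0.46  0.46 -0.73] True [ 0.36  0.28  1.75 -0.32  0.73 -0.87]
26 0 True [ 0.29  0.49  1.84 -0.33  0.39 -1.01] True [ 0.31  0.26  1.78 -0.22  0.68 -1.12]
26 5 True [ 0.26  0.48  1.86 -0.22  0.36 -1.21] True [ 0.28  0.25  1.8  -0.14  0.65 -1.29]
26 10 True [ 0.24  0.48  1.87 -0.08  0.35 -1.43] True [ 0.25  0.24  1.81 -0.05  0.64 -1.46]
26 18 True [ 0.2   0.47  1.88  0.15  0.34 -1.81] True [ 0.19  0.23  1.83  0.09  0.64 -1.75]
place 26 0 True [-0.21  0.49  1.83  0.15  0.37 -1.82]
place 26 60 True [-0.21  0.39  1.77  0.1   0.54 -1.77]
30 -8 True [ 0.34  0.5   1.86 -0.66  0.38 -0.53] True [ 0.39  0.27  1.8  -0.43  0.65 -0.76]
30 0 True [ 0.3   0.49  1.89 -0.52  0.3  -0.81] True [ 0.33  0.25  1.84 -0.3   0.57 -1.03]
30 5 True [ 0.27  0.48  1.9  -0.37  0.25 -1.05] True [ 0.29  0.24  1.86 -0.2   0.54 -1.22]
30 10 True [ 0.24  0.48  1.92 -0.15  0.23 -1.36] True [ 0.25  0.23  1.88 -0.08  0.52 -1.44]
30 18 True [ 0.2   0.47  1.93  0.26  0.23 -1.93] True [ 0.18  0.21  1.89  0.13  0.52 -1.8 ]
place 30 0 True [-0.21  0.49  1.88  0.25  0.26 -1.92]
place 30 60 True [-0.21  0.38  1.82  0.15  0.42 -1.82]
```

```bash
python3 - <<'E'
from h import *
C=(500,235.5)
print(g(C,48,0,80,30,40)[0],rows(*g(C,48,0,80,30,40)))
im=cv2.imread('pics/wH.png');v=cv2.cvtColor(im,cv2.COLOR_BGR2HSV)
# lid: bright low-sat blob near prediction
m=((im.astype(int).sum(2)>600)&(v[:,:,1]<25)).astype(np.uint8)
n,l,s,c=cv2.connectedComponentsWithStats(m)
for i in range(1,n):
    if s[i,4]>300:print(s[i],c[i])
gsum=im.astype(int).sum(2);print([(y,gsum[y,280]) for y in range(165,320,5)])
E
```

```text
[469.35 235.5  141.09] (array([ 1.97,  8.48, -0.39]), array([-0.44,  0.66, -0.69]))
[    0     0   429   119 39750] [202.03  50.48]
[ 493    0   67  104 3353] [527.5   53.16]
[  106   115   454    35 12604] [326.41 132.66]
[   0  120  108  145 5248] [ 45.2  176.56]
[125 155  46  13 317] [143.01 160.06]
[ 314  155  112   23 1485] [356.42 163.71]
[ 255  189   51   68 2082] [280.46 221.86]
[308 216  33  18 526] [323.68 224.73]
[475 222  28  26 301] [488.39 234.17]
[ 216  240  132   60 5014] [280.67 273.75]
[260 263  45  10 340] [280.63 268.33]
[  0 282  30  26 426] [ 11.04 298.37]
[(165, np.int64(389)), (170, np.int64(390)), (175, np.int64(396)), (180, np.int64(386)), (185, np.int64(397)), (190, np.int64(640)), (195, np.int64(643)), (200, np.int64(641)), (205, np.int64(636)), (210, np.int64(629)), (215, np.int64(647)), (220, np.int64(644)), (225, np.int64(635)), (230, np.int64(646)), (235, np.int64(640)), (240, np.int64(642)), (245, np.int64(655)), (250, np.int64(540)), (255, np.int64(476)), (260, np.int64(464)), (265, np.int64(731)), (270, np.int64(726)), (275, np.int64(464)), (280, np.int64(731)), (285, np.int64(733)), (290, np.int64(726)), (295, np.int64(696)), (300, np.int64(395)), (305, np.int64(405)), (310, np.int64(171)), (315, np.int64(175))]
```

Jar base edge measures row 188 against a predicted 188, column 280 against 278. It stands where intended. On to the cup.

```bash
python3 -m inch '[[[0.2,0.8,-0.4],[0,0,0]],[[0.4,1.8,-0.5],[-0.1,0.1,-0.1]],[[0.6,3,-0.6],[-0.2,0.2,-0.2]],[[0.9,4.2,-0.6],[-0.2,0.3,-0.3]],[[1.2,5.4,-0.6],[-0.3,0.4,-0.4]],[[1.5,6.6,-0.5],[-0.4,0.5,-0.5]],[[1.8,7.7,-0.4],[-0.44,0.66,-0.69]],[[1.97,8.4,-0.39],[-0.44,0.66,-0.69]],[[1.97,8.48,-0.39],[-0.44,0.66,-0.69]],[[1.97,8.48,-0.39],[-0.44,0.66,-0.69]],[[1.97,8.48,-0.39],[-0.44,0.66,-0.69]],[[1.97,8.48,-0.39],[-0.44,0.66,-0.69]]]' 1
python3 - <<'E'
from h import *
C=(500,235.5);print(rows(*g(C,48,0,80,30,0)),rows(*g(C,48,0,0,30,0)))
im=cams.capture('wrist');cv2.imwrite('pics/wI.png',im[:,:,::-1])
print(proj('wrist',np.array([*C,70])),proj('wrist',np.array([*C,0])))
G=cv2.cvtColor(im,cv2.COLOR_RGB2GRAY).astype(int);Y=int(proj('wrist',np.array([*C,35]))[1])
for y in(Y-15,Y,Y+15):
    d=np.abs(G[y,4:]-G[y,:-4]);print(y,[(x+2,d[x]) for x in range(180,380) if d[x]>25 and d[x]==d[x-3:x+4].max()])
E
```

```text
clock: 17.2
ee_pos: [469.1, 234.7, 141.7]
tcp_rot: [0.002, 2.617, -0.001]
wrist_force: [0.1, -0.4, -0.3]
width: 85.6
grasp_force: 0.0
(array([0.81, 0.03, 1.41]), array([-0.01,  0.01, -0.01])) (array([0.81, 0.04, 4.61]), array([-0.01,  0.01, -0.01]))
[280.72 193.4 ] [280.53 133.34]
145 [(248, np.int64(62)), (349, np.int64(71))]
160 [(245, np.int64(61)), (319, np.int64(104))]
175 [(244, np.int64(27)), (252, np.int64(87)), (259, np.int64(94)), (305, np.int64(68)), (313, np.int64(89)), (321, np.int64(109))]
```

```bash
python3 -m inch '[[[0.3,0,0.6],[0,0,0]],[[0.7,0,1],[0,0,0]],[[0.81,0,1.4],[0,0,0]],[[0.81,0,2.2],[0,0,0]],[[0.81,0,3],[0,0,0]],[[0.81,0,3.6],[0,0,0]],[[0.81,0,4.1],[0,0,0]],[[0.81,0,4.6],[0,0,0]],[[0.81,0,4.6],[0,0,0]],[[0.81,0,4.6],[0,0,0]],[[0.81,0,4.6],[0,0,0]]]'
python3 -m inch '[[[0,0,0],[0,0,0]],[[0,0,0],[0,0,0]],[[0,0,0],[0,0,0]],[[0,0,0],[0,0,0]],[[0,0,0],[0,0,0]],[[0,0,0],[0,0,0]],[[0,0,0],[0,0,0]],[[0,0,0],[0,0,0]]]' 0
python3 - <<'E'
from h import *
p,R=tool();print(p,bot.read_state()['q'],rows(p+[0,0,60],R)[0])
im=cams.capture('wrist');cv2.imwrite('pics/wJ.png',im[:,:,::-1])
G=cv2.cvtColor(im,cv2.COLOR_RGB2GRAY).astype(int);print([(y,G[y,x]) for x in(281,) for y in range(90,380,5)])
f=np.array([1,0,0])
for dx in(0,5,10):
  b=np.array([500+dx,235.5,0]);print(dx,proj('wrist',b-28*f),proj('wrist',b-28*f+[0,0,70]),proj('wrist',b+28*f+[0,0,70]))
E
```

```text
clock: 18.35
ee_pos: [509.0, 235.5, 32.6]
tcp_rot: [0.0, 2.616, 0.0]
wrist_force: [0.2, 0.2, 0.5]
width: 85.3
grasp_force: 0.0
clock: 19.15
ee_pos: [509.3, 235.7, 33.3]
tcp_rot: [0.0, 2.615, 0.0]
wrist_force: [-4.0, -1.6, 11.2]
width: 52.0
grasp_force: 59.5
[509.3  235.65  33.3 ] [ 0.3   0.49  1.89 -0.54  0.29 -0.79] [-1.21  0.   -2.07]
[(90, np.int64(109)), (95, np.int64(107)), (100, np.int64(111)), (105, np.int64(112)), (110, np.int64(107)), (115, np.int64(202)), (120, np.int64(201)), (125, np.int64(202)), (130, np.int64(201)), (135, np.int64(201)), (140, np.int64(189)), (145, np.int64(109)), (150, np.int64(109)), (155, np.int64(110)), (160, np.int64(120)), (165, np.int64(121)), (170, np.int64(121)), (175, np.int64(123)), (180, np.int64(119)), (185, np.int64(120)), (190, np.int64(119)), (195, np.int64(118)), (200, np.int64(118)), (205, np.int64(117)), (210, np.int64(118)), (215, np.int64(118)), (220, np.int64(115)), (225, np.int64(115)), (230, np.int64(120)), (235, np.int64(121)), (240, np.int64(116)), (245, np.int64(118)), (250, np.int64(115)), (255, np.int64(120)), (260, np.int64(116)), (265, np.int64(116)), (270, np.int64(117)), (275, np.int64(117)), (280, np.int64(194)), (285, np.int64(130)), (290, np.int64(119)), (295, np.int64(123)), (300, np.int64(119)), (305, np.int64(117)), (310, np.int64(116)), (315, np.int64(118)), (320, np.int64(116)), (325, np.int64(116)), (330, np.int64(119)), (335, np.int64(118)), (340, np.int64(200)), (345, np.int64(96)), (350, np.int64(100)), (355, np.int64(100)), (360, np.int64(97)), (365, np.int64(95)), (370, np.int64(97)), (375, np.int64(98))]
0 [279.26 149.38] [279.23 272.15] [279.25 338.44]
5 [279.26 157.42] [279.24 279.71] [279.25 342.86]
10 [279.26 165.15] [279.24 286.86] [279.25 347.1 ]
```

Cup gripped upright, with rim edges at rows 279 and 342, so it sits about 5 mm further along the fingers. Next I lift and carry it.

```bash
python3 - <<'E'
from kin import *
P,s4,s6,er,res=fit();q=np.array(D[-1][0])
f=np.array([np.cos(np.radians(-5)),np.sin(np.radians(-5))]);xy=np.array([657,6.5])-82.2*f
R=Rt(-5,30,1)
for z in(118,70,36,33):
    p=np.array([*xy,z]);c,q=ik(p,R,P,s4,s6,q);print(p,c<1e-6,q,rows(p,R))
p,R=tool();print(rows(p+[0,0,85],R)[0])
E
```

```text
[575.11  13.66 118.  ] True [-0.21  0.33  1.8   0.13  0.49 -1.8 ] (array([-3.98, -8.88, -1.61]), array([0.42, 0.03, 0.72]))
[575.11  13.66  70.  ] True [-0.21  0.42  1.86  0.18  0.35 -1.85] (array([-3.01, -8.88,  0.05]), array([0.42, 0.03, 0.72]))
[575.11  13.66  36.  ] True [-0.21  0.48  1.89  0.25  0.25 -1.93] (array([-2.33, -8.88,  1.23]), array([0.42, 0.03, 0.72]))
[575.11  13.66  33.  ] True [-0.21  0.49  1.9   0.26  0.24 -1.94] (array([-2.27, -8.88,  1.33]), array([0.42, 0.03, 0.72]))
[-1.71  0.   -2.94]
```

```bash
python3 -m inch '[[[-0.1,0,-0.2],[0,0,0]],[[-0.4,0,-0.7],[0,0,0]],[[-0.8,0,-1.4],[0,0,0]],[[-1.3,0,-2.2],[0,0,0]],[[-1.7,0,-2.9],[0,0,0]],[[-1.9,-0.6,-2.8],[0,0,0]],[[-2.1,-1.6,-2.7],[0.1,0,0.1]],[[-2.3,-2.6,-2.5],[0.2,0,0.2]],[[-2.6,-3.6,-2.4],[0.2,0,0.3]],[[-2.9,-4.6,-2.2],[0.3,0,0.4]],[[-3.2,-5.6,-2.1],[0.3,0,0.5]],[[-3.5,-6.6,-1.9],[0.4,0,0.6]],[[-3.7,-7.6,-1.8],[0.42,0,0.7]],[[-3.9,-8.4,-1.7],[0.42,0.03,0.72]],[[-3.98,-8.88,-1.6],[0.42,0.03,0.72]],[[-3.98,-8.88,-1.6],[0.42,0.03,0.72]],[[-3.98,-8.88,-1.6],[0.42,0.03,0.72]],[[-3.98,-8.88,-1.6],[0.42,0.03,0.72]]]'
python3 - <<'E'
from h import *
f=np.array([np.cos(np.radians(-5)),np.sin(np.radians(-5))]);xy=np.array([657,6.5])-82.2*f
print(bot.read_state()['q'])
for z in(45,34,32.5):print(rows([*xy,z],Rt(-5,30,1)))
cv2.imwrite('pics/wK.png',cams.capture('wrist')[:,:,::-1])
E
```

```text
clock: 21.0
ee_pos: [574.6, 14.3, 116.4]
tcp_rot: [0.114, 2.618, -0.031]
wrist_force: [0.1, 0.8, -1.5]
width: 51.7
grasp_force: 62.0
[-0.21  0.34  1.8   0.13  0.49 -1.8 ]
(array([ 1.4 , -0.02,  2.49]), array([-0.  , -0.02,  0.01]))
(array([ 1.62, -0.02,  2.87]), array([-0.  , -0.02,  0.01]))
(array([ 1.65, -0.02,  2.92]), array([-0.  , -0.02,  0.01]))
```

```bash
python3 -m inch '[[[0.15,0,0.3],[0,0,0]],[[0.4,0,0.7],[0,0,0]],[[0.65,0,1.2],[0,0,0]],[[0.95,-0.02,1.7],[0,0,0]],[[1.2,-0.02,2.1],[0,0,0]],[[1.4,-0.02,2.45],[0,0,0]],[[1.5,-0.02,2.62],[0,0,0]],[[1.56,-0.02,2.75],[0,0,0]],[[1.6,-0.02,2.83],[0,0,0]],[[1.64,-0.02,2.89],[0,0,0]],[[1.66,-0.02,2.93],[0,0,0]],[[1.66,-0.02,2.93],[0,0,0]],[[1.66,-0.02,2.93],[0,0,0]]]'
```

```text
clock: 22.35
ee_pos: [576.0, 12.9, 33.5]
tcp_rot: [0.114, 2.615, -0.032]
wrist_force: [-2.7, 1.6, 6.8]
width: 52.0
grasp_force: 63.1
```

Contact at 33.5, about 8 N. I back off 0.5 mm, release and retreat.

```bash
python3 -m inch '[[[-0.01,0,-0.02],[0,0,0]],[[-0.01,0,-0.02],[0,0,0]],[[-0.01,0,-0.02],[0,0,0]],[[-0.01,0,-0.02],[0,0,0]],[[-0.01,0,-0.02],[0,0,0]],[[-0.01,0,-0.02],[0,0,0]],[[-0.01,0,-0.02],[0,0,0]],[[-0.01,0,-0.02],[0,0,0]]]' 0.9
python3 -m inch '[[[0,0,-0.3],[0,0,0]],[[0,0,-0.8],[0,0,0]],[[0,0,-1.5],[0,0,0]],[[0,0,-2.3],[0,0,0]],[[0.3,0,-3.2],[0,0,0]],[[0.7,0,-4.1],[0,0,0]],[[1.2,0,-5],[0,0,0]],[[1.6,0,-5.8],[0,0,0]],[[2,0,-6.4],[0,0,0]],[[2,0,-6.4],[0,0,0]],[[2,0,-6.4],[0,0,0]],[[2,0,-6.4],[0,0,0]]]'
python3 - <<'E'
from h import *
np.save('EL.npy',np.array(cams.calibration('wrist')['extrinsics']));cv2.imwrite('pics/wL.png',cams.capture('wrist')[:,:,::-1])
for n in('side','top'):cv2.imwrite(f'pics/{n}4.png',cams.capture(n)[:,:,::-1])
w=cv2.imread('pics/wL.png');s=cv2.imread('pics/side4.png')[150:300,170:370];t=cv2.imread('pics/top4.png')[130:280,190:390]
r=np.vstack([cv2.resize(s,(240,180)),cv2.resize(t,(240,180)),np.zeros((60,240,3),np.uint8)])
cv2.imwrite('pics/fin.png',np.hstack([w,r]))
E
```

```text
clock: 23.15
ee_pos: [575.4, 12.9, 32.8]
tcp_rot: [0.115, 2.618, -0.031]
wrist_force: [0.4, 0.1, -0.9]
width: 76.7
grasp_force: 0.0
clock: 24.35
ee_pos: [453.3, 23.6, 146.6]
tcp_rot: [0.115, 2.618, -0.032]
wrist_force: [0.1, 0.1, 0.4]
width: 76.6
grasp_force: 0.0
```

View pics/fin.png

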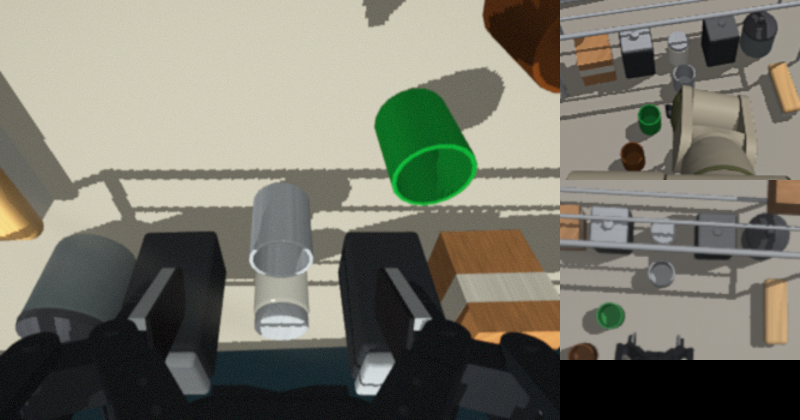

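The final view shows the jar (column 281) midway between the canister inner edges (221 and 341), with the cup upright straight in front (rim 250-313). I'll do one numeric check, then hand in.

```bash
python3 - <<'E'
from h import *
W=cam('wrist','EL.npy');T=cam('top')
i=lambda x,y:(190+(x-560)/1.2,130+(y-180)/1.2)
print('jar',onz('',i(663,231),92,T),'cup',onz('',i(661,274),70,T),onz('',(281.5,258),70,W))
print('canis lids',onz('',i(609,229),158,T),onz('',i(717,234),158,T))
print('jar far lid',onz('',(281.5,338),92,W),'front edges',onz('',(221,233),0,W),onz('',(341,233),0,W))
E
```

```text
jar [652.74   6.04  92.  ] cup [565.25  12.55  70.  ] [566.57  15.23  70.  ]
canis lids [648.29 111.39 158.  ] [632.94 -99.8  158.  ]
jar far lid [677.83   5.84  92.  ] front edges [612.15 -54.87   0.  ] [623.55  76.06   0.  ]
```

```bash
python3 -c "
from rig import bot
print(bot.close_job())"
```

```text
the job is handed in; nothing more can be done
None
```

The jar stands upright between the two canisters, measured level with their midpoint side to side and within about 7 mm of their line front to back. The cup stands upright straight in front of it, about 3 cm clear, the robot is clear of everything, and the job is handed in, though no verdict came back.

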